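# Set an etching press with a feeler gauge by its drag

## Task

Set the pressure of the small etching press with the setting gauge. Slide the gauge's blade flat along the bed and under the raised roller until its tip is well out on the far side, screw the knurled brass knob on top down (clockwise) so that the roller bears on the blade, then tug the gauge by its grip to feel the drag and readjust until it drags at about 8 to 9 N, no less than 7 and no more than 10. Leave the gauge lying there nipped under the roller at that setting, let go of everything, and leave the other things on the table where they are.

Things in the scene. Friction and masses are not known exactly. Their poses are not given: they have to be found in the camera images.
- press: The etching press, fixed: blue-green side frames (inner faces at y = -102 and 102 mm, 60 mm deep), crosshead above (172 to 192 mm high, 44 mm deep), star handle on the -y side. Origin: on the table, below the middle of the roller's centre line; x along the bed away from the robot, the way the gauge slides in over the open -x half of the bed; y along the roller; z up.
- nip (a point): Point on the bed's top straight below the middle of the roller, 50 mm above the table; axes as the press. The steel bed is level, 340 mm long (-170 to 170 mm along x), 170 mm wide. The aluminium roller over it is 64 mm in diameter, 156 mm long, and does not turn. At the start it stands 1.5 to 4.5 mm clear of a blade lying on the bed; no reading tells how much.
- yoke: Dark steel yoke under the crosshead; the screw moves it, and the roller hangs under it on springs. The roller first bears on the blade with 4 N (its weight); each further mm of yoke travel adds 8 N of nip. Drag felt on pulling the gauge back towards the robot: 0.6 to 0.75 N per N of nip (friction on both faces), so 5.5 to 7 N more drag per rad of screw. Pushing jams more easily and tells less.
- screw (a joint): Angle of the pressure screw, rad, 0 at the start; it grows as the knob turns clockwise seen from above, which lowers the yoke by 8 mm a turn (1.27 mm per rad). Limits -0.3 and 5.0. The knob turns stiffly (0.08 N m), stays where it is left and neither rises nor sinks; the torque at the knob does not tell the nip.
- knob_grip (a point): Centre of the knurled brass knob on the screw's vertical axis, over the middle of the press, 222 mm above the table: 52 mm diameter, 30 mm high, free all round; the crosshead's top lies 30 mm below this point. It can be gripped from above across any diameter.
- gauge: The setting gauge as a whole, about 0.18 kg, flat on the table at the start: a steel blade 201 mm long with a dark wooden grip on its rear. Origin on the blade's underside, 24 mm below the middle of the grip; x along the blade to its tip, z up.
- gauge_grip (a point): Middle of the gauge's wooden grip: 68 mm long (x), 22 mm wide (y), 36 mm high, on top of the rear of the blade, which is hardly wider there (24 mm); this point is 24 mm above the blade's underside. x points along the blade to its tip, z up.
- gauge_tip (a point): Middle of the tip of the gauge's steel blade, 165 mm ahead of the grip's middle along x, 2 mm above its underside. Blade 24 mm wide, 4 mm thick; the last 15 mm are thinned to 2.5 mm. A red line crosses the blade 55 mm behind the tip.
- brayer: Ink roller (brayer): black rubber roller 90 mm wide, 38 mm thick, wire fork and wooden handle, 165 mm long. Bystander, not to be disturbed. Origin at the underside.
- tube_blue: Paint tube, cream with a blue band, 80 mm long. Bystander. Origin at the underside.
- tube_ochre: Paint tube, cream with an ochre band, 80 mm long. Bystander. Origin at the underside.
- tape: Roll of masking tape lying flat, 90 mm across, 24 mm high. Bystander. Origin at the underside.
- brush_jar: Green glass jar, 72 mm across, 100 mm high, brushes standing in it to 230 mm. Bystander. Origin at the underside.
- lino_block: Brown lino printing block, 120 x 90 x 22 mm, lying flat. Bystander. Origin at the underside.

How it is judged:
On the way, in this order (a step that is already met when the one before it is completed fails the run):
1. the blade lies flat on the bed under the roller, its tip at least 30 mm beyond the roller's centre line (x of gauge_tip in the frame of press above 0.03 m and y of gauge_tip in the frame of press between -0.08 and 0.08 m and z of gauge_tip in the frame of press between 0.045 and 0.06 m), for 0.2 s.
2. the knob is screwed down so that the roller bears on the blade with more than 5 N (x of gauge_tip in the frame of press above 0.01 m and y of gauge_tip in the frame of press between -0.08 and 0.08 m and z of gauge_tip in the frame of press between 0.045 and 0.06 m and contact force between yoke and gauge above 5 N and value of joint screw above 0.5 rad), for 0.3 s.
3. the gauge is tugged, sliding in the nip (faster than 4 mm/s for 0.1 s), while the nip is right (8.5 to 17.5 N) (x of gauge_tip in the frame of press above 0.01 m and y of gauge_tip in the frame of press between -0.08 and 0.08 m and z of gauge_tip in the frame of press between 0.045 and 0.06 m and contact force between yoke and gauge between 8.5 and 17.5 N and linear speed of gauge above 0.004 m/s), for 0.1 s.
At the end, for the whole second after the job is handed in: The gauge lies flat and at rest on the bed, its tip at least 10 mm beyond the roller's centre line, and the roller nips it with 8.5 to 17.5 N (a drag of about 6 to 11 N), with nothing held (x of gauge_tip in the frame of press above 0.01 m and y of gauge_tip in the frame of press between -0.08 and 0.08 m and z of gauge_tip in the frame of press between 0.045 and 0.06 m and contact force between yoke and gauge between 8.5 and 17.5 N and linear speed of gauge below 0.01 m/s and angle between gauge_grip's own z axis and vertical below 0.1 rad); the robot touches nothing.
It fails at once if another thing on the table is knocked more than 40 mm away (distance of any of brayer, tube_blue, tube_ochre, tape, brush_jar, lino_block from where it was at the start of the episode above 0.04 m).
It also fails if it takes over 72 s, if anything falls off the work surface, if the arm or the gripper's body presses on something with over 40 N, if the wrist force passes 120 N, or if a joint passes its speed limit or range.

## Robot

A 6-joint arm with a two-finger parallel gripper is mounted at the origin on the work surface. World frame = base frame: x ahead of the robot, y to its left, z up, the work surface at z = 0. Lengths are in m, angles in rad, forces in N, time in s.
With the tool pointing down it reaches from about 0.3 to 0.875 m from the base axis. Payload 4.2 kg.
Tool frame: the origin (TCP) lies at the very end of the fingers, on their centre line; the grasp point (between the pads) lies 19 mm behind it; z points along the fingers, y is the line along which they close (so a half turn about z gives the same grasp; the last joint's range is limited). The gripper opens to 85 mm and grips with 20 to 120 N. Pads are 22 mm wide; open, the fingers measure 114 mm over their backs; the gripper's body (76 mm by 85 mm) begins 54 mm behind the grasp point. The pads swing forward as they close: fully open they stand 13 mm farther back than shut.
Start: joints at [-0.02, 0.32, 1.565, -0, 1.257, -0.02], TCP at [0.575, 0, 0.231] pointing down, gripper open.
Joint ranges: [-3.11, 3.11], [-0.84, 2.01], [0.21, 2.61], [-1.34, 4.49], [0.05, 2.63], [-2.56, 2.56]. Speed limits (rad/s): [2.57, 2.57, 3.14, 3.14, 3.14, 3.14].

## Interface

Orientations are given as a rotation vector (axis times angle).
In Python, from rig import manip gives the robot as it stands. The module is installed in compiled form; this text tells all that it offers.
- The arm moves only by the shell command python3 -m creep 'ROWS' [FORCE]. ROWS is JSON, a list of rows, each an object with "gripper": the finger opening in m, from 0 to 0.0854; "travel": the shift along the tool's x, y, z in m, a list of three; "twist": the turn about the tool's z in rad. In form: [{"gripper": gripper, "travel": [x, y, z], "twist": twist}, ...]. A call has 1 to 8 rows; each row shifts and turns the commanded pose from where the row before left it, along the tool's axes as they then stand; what a row does not reach is not made up. A row lasts 1/12 s, in which the tool goes at most 41.7 mm and 7.16 degrees, less where a joint would pass 70% of its speed; a pose out of reach is approached as far as the arm can. A call with a gripper value outside its range is refused whole. The fingers move at their own pace and stop on an object; FORCE is the grip in N (left out, the last holds). Time passes only in rows, so rows that do not move let the fingers close. It gives the time, the measured TCP pose, the force, the opening and the grip force at its end, in the units of the state.
- manip.observe(): the state, without advancing time (a new reading comes with each control period).
- manip.capture(name): name is "scene" or "side" or "wrist"; returns the picture (400x640x3 uint8, red, green, blue); there is no depth.
- manip.calibration(name): a dict with "intrinsics" (3x3 intrinsics, pixels), "k1" (the pictures are not rectified: a ray, as slopes to the right and down, at radius r is drawn at 1 + k1 r^2 times it, then the intrinsics apply), "R" (3x3) and "t" (3): a world point X has camera coordinates R X + t; the wrist camera has in their place "mount" (4x4, takes a point from camera to tool coordinates, whose origin is the TCP and whose axes are the flange's). Camera axes: x right, y down, z forward; pixel columns grow to the right and rows downward; lengths in m; the calibration is good to about 2 mm. A picture is of the moment at which its call begins: read the wrist's pose just before it. calibration takes no time and is no camera call.
- manip.hand_in(): hands the job in; it is judged then, once.
The state is a dict: "time_s": time; "q": joint angles; "qvel": joint speeds; "joint_efforts": joint torques, N m; "ee_pos": TCP position; "orientation": TCP orientation; "ft_force": force on the tool from outside, world axes, zero at the start; "torque": the same for the moment, N m; "width": finger opening in m; "finger_force": force on a finger pad.
Only numpy, scipy, OpenCV 4.12 (cv2) and the standard library are available. Lean on these libraries where they do the work, as an engineer would, in place of code of your own. Each camera call takes 0.05 s, during which the arm holds its last target. There are 200 camera calls.

## Working session

There is one attempt and no reset: what is moved stays moved. The work goes in short steps, Python scripts to look and compute and a shell command to move; the robot and the scene stay as the last step left them, time stands still between calls to the robot, and variables do not carry over. Pictures are saved under pics/ and viewed, at most 10 in all, crops included, and the job is handed in when it is done.

```bash
mkdir -p pics; ls
cat > h.py <<'E'
import numpy as np, cv2
from scipy.spatial.transform import Rotation as Ro
from rig import manip
def cam(name):
    c=manip.calibration(name); K=np.array(c["intrinsics"])
    if "R" in c: R=np.array(c["R"]); t=np.array(c["t"]); return K,c["k1"],R.T,-R.T@t
    s=manip.observe(); M=np.array(c["mount"]); Rt=Ro.from_rotvec(s["orientation"]).as_matrix()
    return K,c["k1"],Rt@M[:3,:3],Rt@M[:3,3]+np.array(s["ee_pos"])
def ray(C,u,v):
    K,k1,Rc,o=C
    p=cv2.undistortPoints(np.array([[[u,v]]],float),K,np.array([k1,0,0,0.]))[0,0]
    return o,Rc@np.array([p[0],p[1],1.])
def onz(C,u,v,z):
    o,d=ray(C,u,v); return o+d*(z-o[2])/d[2]
def tri(C1,p1,C2,p2):
    o1,d1=ray(C1,*p1);o2,d2=ray(C2,*p2)
    s=np.linalg.lstsq(np.c_[d1,-d2],o2-o1,rcond=None)[0]
    a=o1+s[0]*d1;b=o2+s[1]*d2
    return (a+b)/2,np.linalg.norm(a-b)
def shot(name,f):
    C=cam(name); im=np.array(manip.capture(name)); cv2.imwrite("pics/"+f,im[:,:,::-1]); return C,im
E
python3 - <<'E'
from h import *
for n in("scene","side","wrist"):
    C,_=shot(n,n+"0.png"); print(n,C[3].round(3),C[2][:,2].round(2))
s=manip.observe(); print({k:np.round(v,3) for k,v in s.items()})
a,b=cv2.imread("pics/scene0.png"),cv2.imread("pics/side0.png")
E
```

```text
pics
scene [ 1.251 -0.868  1.102] [-0.46  0.61 -0.64]
side [0.132 0.842 0.701] [ 0.41 -0.75 -0.52]
wrist [0.574 0.084 0.373] [-0.   -0.33 -0.94]
{'time_s': np.float64(0.15), 'q': array([-0.02 ,  0.32 ,  1.565,  0.   ,  1.257, -0.02 ]), 'qvel': array([-0.001, -0.004, -0.004,  0.001,  0.   , -0.   ]), 'joint_efforts': array([-0.0000e+00, -4.1584e+01, -2.3435e+01, -0.0000e+00,  6.0000e-03,
       -0.0000e+00]), 'ee_pos': array([0.575, 0.   , 0.231]), 'orientation': array([-2.221e+00, -2.221e+00,  1.000e-03]), 'ft_force': array([ 0.43 , -0.448,  1.081]), 'torque': array([-0.015, -0.016, -0.047]), 'finger_force': np.float64(0.0), 'width': np.float64(0.086)}
```

View pics/scene0.png

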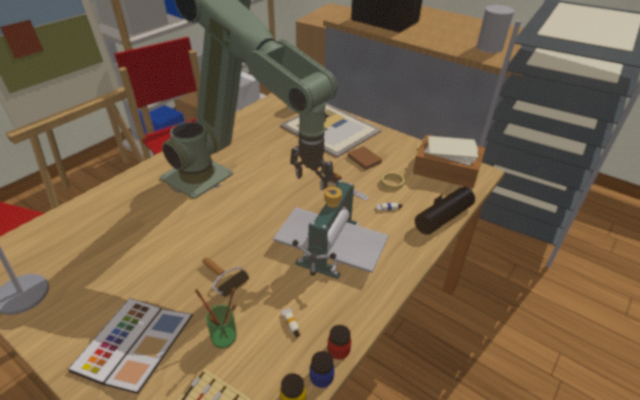

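View pics/side0.png

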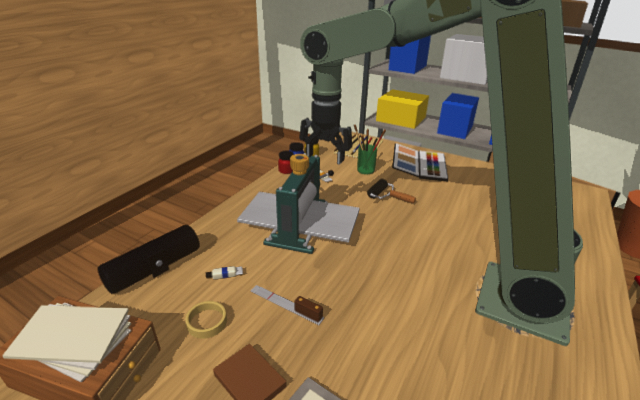

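The scene view shows the knob at about (333,197), the bed corners at about (290,212), (388,237), (378,267) and (275,240), and the gauge partly hidden behind the gripper with its tip near (365,197). The side view shows the knob at (299,165), the gauge grip at (308,308) and the tip at about (253,288).

Run:
```python
from h import *
S,D=cam("scene"),cam("side")
print("knob",tri(S,(333,196),D,(299,165)))
for p in [(290,212),(388,237),(378,267),(275,240)]: print("bed scene",p,onz(S,*p,.05).round(3))
for p in [(359,210),(350,241),(240,217),(258,195)]: print("bed side",p,onz(D,*p,.05).round(3))
print("grip",onz(D,308,308,.024).round(3),"tip",onz(D,253,288,.003).round(3), "tip scene",onz(S,366,197,.003).round(3))
for n,p in dict(tape=(206,319),blue=(225,272),lino=(250,375),brayer=(390,190)).items(): print(n,onz(D,*p,.01).round(3))
```

```text
knob (array([0.644788  , 0.01678028, 0.21395617]), np.float64(0.0011754870128643253))
bed scene (290, 212) [0.468 0.018 0.05 ]
bed scene (388, 237) [0.798 0.122 0.05 ]
bed scene (378, 267) [ 0.84  -0.009  0.05 ]
bed scene (275, 240) [ 0.517 -0.116  0.05 ]
bed side (359, 210) [ 0.495 -0.094  0.05 ]
bed side (350, 241) [0.453 0.062 0.05 ]
bed side (240, 217) [0.786 0.125 0.05 ]
bed side (258, 195) [ 0.817 -0.006  0.05 ]
grip [0.442 0.307 0.024] tip [0.605 0.304 0.003] tip scene [0.603 0.3   0.003]
tape [0.632 0.443 0.01 ]
blue [0.698 0.3   0.01 ]
lino [0.46  0.504 0.01 ]
brayer [ 0.474 -0.329  0.01 ]
```

View pics/wrist0.png

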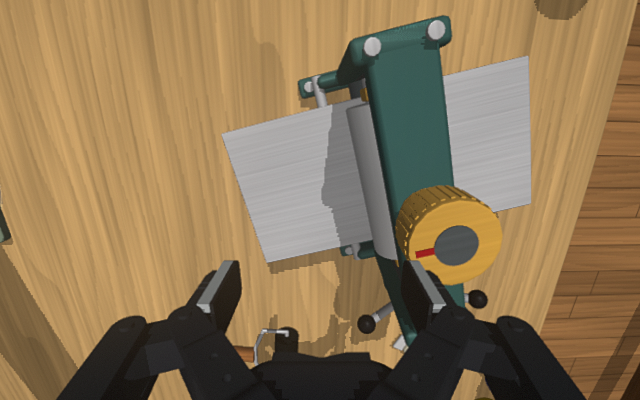

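The wrist view shows the bed corners at (222,133), (529,56), (531,204) and (268,262), with the knob top centred near (457,240). I'll lift, travel above the gauge and twist there.

```bash
python3 - <<'E'
from h import *
C=cam("wrist"); P=[onz(C,*p,.05)[:2] for p in [(222,133),(529,56),(531,204),(268,262)]]
print(np.round(P,4)); 
for a,b in [(0,1),(3,2)]: print(np.degrees(np.arctan2(*(P[b]-P[a])[::-1])),np.linalg.norm(P[b]-P[a]))
print("knob",onz(C,457,244,.237),tri(C,(457,244),cam("scene"),(333,192)))
print("corners0-2 tri z",tri(C,(222,133),cam("side"),(350,241)),tri(C,(268,262),cam("side"),(359,210)),tri(C,(268,262),cam("scene"),(275,240)))
E
python3 -m creep '[{"gripper":0.085,"travel":[0,0,-0.04],"twist":0},{"gripper":0.085,"travel":[0.04,-0.02,0],"twist":0},{"gripper":0.085,"travel":[0.04,-0.02,0],"twist":0},{"gripper":0.085,"travel":[0.04,-0.02,0],"twist":0},{"gripper":0.085,"travel":[0.04,-0.02,0],"twist":0},{"gripper":0.085,"travel":[0.04,-0.02,0],"twist":0},{"gripper":0.085,"travel":[0.04,-0.02,0],"twist":0},{"gripper":0.085,"travel":[0.04,-0.02,0],"twist":0}]'
python3 -m creep '[{"gripper":0.085,"travel":[0.025,0,0],"twist":-0.12},{"gripper":0.085,"travel":[0,0,0],"twist":-0.12},{"gripper":0.085,"travel":[0,0,0],"twist":-0.12},{"gripper":0.085,"travel":[0,0,0],"twist":-0.12},{"gripper":0.085,"travel":[0,0,0],"twist":-0.12},{"gripper":0.085,"travel":[0,0,0],"twist":-0.12},{"gripper":0.085,"travel":[0,0,0],"twist":-0.12},{"gripper":0.085,"travel":[0,0,0],"twist":-0.12}]'
python3 -m creep '[{"gripper":0.085,"travel":[0,0,0],"twist":-0.12},{"gripper":0.085,"travel":[0,0,0],"twist":-0.12},{"gripper":0.085,"travel":[0,0,0],"twist":-0.12},{"gripper":0.085,"travel":[0,0,0],"twist":-0.12},{"gripper":0.085,"travel":[0,0,0],"twist":-0.12},{"gripper":0.085,"travel":[0,0,0],"twist":0},{"gripper":0.085,"travel":[0,0,0],"twist":0}]'
python3 -c "
from h import *
shot('wrist','w1.png')"
```

```text
[[ 0.4632  0.0552]
 [ 0.7903  0.1351]
 [ 0.8304 -0.0284]
 [ 0.5046 -0.1083]]
13.730820650793074 0.3367085620400335
13.777763741073723 0.3354715767234402
knob [0.64665013 0.01422035 0.237     ] (array([0.64804258, 0.01254264, 0.23402055]), np.float64(0.0004822833201434565))
corners0-2 tri z (array([0.45841418, 0.05317443, 0.04113156]), np.float64(0.003961452193567537)) (array([ 0.50244515, -0.11558324,  0.03589865]), np.float64(0.002463533941239575)) (array([ 0.50690751, -0.11067568,  0.04204441]), np.float64(0.00854403883734913))
time_s: 0.82
ee_pos: [0.4432, 0.2623, 0.2712]
orientation: [2.222, 2.221, -0.0]
ft_force: [1.4, 1.0, -0.4]
width: 0.0853
finger_force: 0.0
time_s: 1.48
ee_pos: [0.4444, 0.2858, 0.271]
orientation: [-0.935, -2.999, 0.001]
ft_force: [-0.2, -0.2, -0.7]
width: 0.0852
finger_force: 0.0
time_s: 2.07
ee_pos: [0.4445, 0.2858, 0.2711]
orientation: [-0.022, -3.141, 0.0]
ft_force: [0.4, -0.3, 0.6]
width: 0.0853
finger_force: 0.0
```

View pics/w1.png

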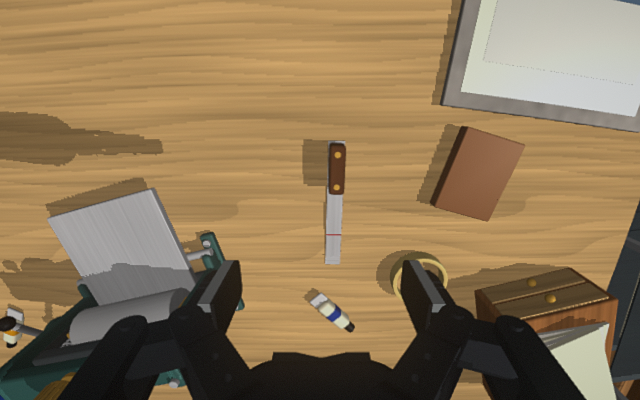

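The wrist view shows the gauge straight ahead, with the grip top running from (338,143) to (337,195), the red line at (333,234) and the tip at (333,264). The blue tube is near (332,310) and the tape at (420,275).

Run:
```python
from h import *
C=cam("wrist"); D=cam("side")
im=cv2.imread("pics/w1.png"); hsv=cv2.cvtColor(im,cv2.COLOR_BGR2HSV)
roi=np.zeros(im.shape[:2],np.uint8); roi[138:200,326:350]=1
m=((hsv[...,2]<125)&(hsv[...,1]>110)&(roi>0)).astype(np.uint8)
c=max(cv2.findContours(m,0,2)[0],key=cv2.contourArea); print(cv2.minAreaRect(c))
g=onz(C,337.3,169,.042); t=onz(C,333,264,.004); print("grip",g,"tip",t,"dist",np.hypot(*(t-g)[:2]),"yaw",np.degrees(np.arctan2(*(t-g)[1::-1])))
print("tip tri",tri(C,(333,264),D,(253,288)),"gripcentre-top tri",tri(C,(337,169),D,(311,301)))
```

```text
((337.0, 168.0), (16.0, 50.0), 0.0)
grip [0.43907309 0.30693785 0.042     ] tip [0.60571328 0.30274263 0.004     ] dist 0.16669298852572745 yaw -1.4421362329899132
tip tri (array([0.60647446, 0.3027778 , 0.00152566]), np.float64(0.0012542020746917175)) gripcentre-top tri (array([0.43665043, 0.30590778, 0.04897241]), np.float64(0.0018561105726070469))
```

```bash
python3 -m creep '[{"gripper":0.085,"travel":[0.006,0.021,0.03],"twist":0.01},{"gripper":0.085,"travel":[0,0,0.04],"twist":0},{"gripper":0.085,"travel":[0,0,0.04],"twist":0},{"gripper":0.085,"travel":[0,0,0.04],"twist":0},{"gripper":0.085,"travel":[0,0,0.04],"twist":0},{"gripper":0.07,"travel":[0,0,0.04],"twist":0},{"gripper":0.06,"travel":[0,0,0.03],"twist":0},{"gripper":0.05,"travel":[0,0,0],"twist":0}]' 60
python3 -m creep '[{"gripper":0.01,"travel":[0,0,0],"twist":0},{"gripper":0.01,"travel":[0,0,0],"twist":0},{"gripper":0.01,"travel":[0,0,0],"twist":0},{"gripper":0.01,"travel":[0,0,0],"twist":0},{"gripper":0.01,"travel":[0,0,0],"twist":0},{"gripper":0.01,"travel":[0,0,0],"twist":0}]' 80
```

```text
time_s: 2.78
ee_pos: [0.4349, 0.3043, 0.0058]
orientation: [-0.036, -3.131, 0.011]
ft_force: [-0.4, -0.4, -0.5]
width: 0.0515
finger_force: 0.0
time_s: 3.28
ee_pos: [0.4402, 0.3079, 0.0136]
orientation: [0.033, 3.137, 0.004]
ft_force: [-0.6, 0.0, 6.4]
width: 0.0206
finger_force: 79.9
```

```bash
python3 -m creep '[{"gripper":0.01,"travel":[0,0,-0.03],"twist":0},{"gripper":0.01,"travel":[0.012,0,-0.04],"twist":0},{"gripper":0.01,"travel":[0.012,0,-0.04],"twist":0},{"gripper":0.01,"travel":[0.012,0,0],"twist":0},{"gripper":0.01,"travel":[0,-0.04,0],"twist":0},{"gripper":0.01,"travel":[0,-0.04,0],"twist":0},{"gripper":0.01,"travel":[0,-0.04,0],"twist":0},{"gripper":0.01,"travel":[0,-0.04,0],"twist":0}]' 110
python3 -m creep '[{"gripper":0.01,"travel":[0,-0.04,0],"twist":0},{"gripper":0.01,"travel":[0,-0.04,0],"twist":0},{"gripper":0.01,"travel":[0,-0.04,0],"twist":0},{"gripper":0.01,"travel":[0,-0.04,0],"twist":-0.09},{"gripper":0.01,"travel":[0,-0.034,0],"twist":-0.09},{"gripper":0.01,"travel":[0,0,0],"twist":-0.09},{"gripper":0.01,"travel":[0,0,0],"twist":0},{"gripper":0.01,"travel":[0,0,0],"twist":0}]'
python3 - <<'E'
from h import *
C,_=shot("wrist","w2.png"); shot("side","s2.png"); s=manip.observe()
R=Ro.from_rotvec(s["orientation"]).as_matrix(); print(R.round(3),s["ee_pos"],np.degrees(np.arctan2(-R[1,0],-R[0,0])))
E
```

```text
time_s: 3.95
ee_pos: [0.3986, 0.1464, 0.1214]
orientation: [0.03, 3.141, 0.0]
ft_force: [1.2, -0.2, -2.3]
width: 0.0202
finger_force: 108.3
time_s: 4.62
ee_pos: [0.3981, -0.0447, 0.1212]
orientation: [-0.38, 3.118, 0.0]
ft_force: [-0.4, -0.3, -1.5]
width: 0.0202
finger_force: 108.6
[[-0.97  -0.243 -0.   ]
 [-0.243  0.97   0.   ]
 [-0.     0.    -1.   ]] [ 0.39826521 -0.04381087  0.12114242] 14.049651076435477
```

View pics/w2.png

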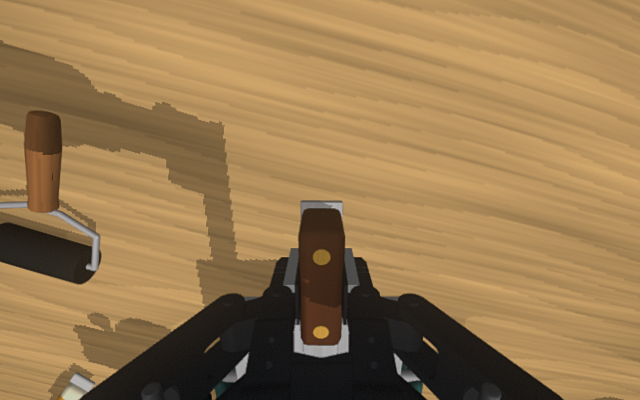

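The wrist view shows the grip held squarely between the pads, with the top running from (321,210) to (321,345) and no visible tilt. I'll lower it to the bed by feel.

```bash
python3 -m creep '[{"gripper":0.01,"travel":[0,0,0.025],"twist":0},{"gripper":0.01,"travel":[0,0,0.025],"twist":0},{"gripper":0.01,"travel":[0,0,0],"twist":0},{"gripper":0.01,"travel":[0,0,0],"twist":0}]'
python3 -m creep '[{"gripper":0.01,"travel":[0,0,0.003],"twist":0},{"gripper":0.01,"travel":[0,0,0],"twist":0},{"gripper":0.01,"travel":[0,0,0],"twist":0}]'
python3 -m creep '[{"gripper":0.01,"travel":[0,0,0.002],"twist":0},{"gripper":0.01,"travel":[0,0,0],"twist":0},{"gripper":0.01,"travel":[0,0,0],"twist":0}]'
python3 -m creep '[{"gripper":0.01,"travel":[0,0,0.0015],"twist":0},{"gripper":0.01,"travel":[0,0,0],"twist":0},{"gripper":0.01,"travel":[0,0,0],"twist":0}]'
python3 - <<'E'
from h import *
_,im=shot("side","s3.png"); cv2.imwrite("pics/s3c.png",cv2.resize(im[150:270,220:420,::-1],(800,480),interpolation=2))
E
```

```text
time_s: 5.05
ee_pos: [0.3976, -0.0436, 0.0706]
orientation: [0.387, -3.115, -0.001]
ft_force: [-0.3, 0.2, -2.1]
width: 0.02
finger_force: 108.5
time_s: 5.3
ee_pos: [0.3993, -0.0445, 0.069]
orientation: [-0.385, 3.116, -0.001]
ft_force: [-0.1, 0.6, -3.1]
width: 0.0203
finger_force: 108.5
time_s: 5.55
ee_pos: [0.3987, -0.0447, 0.0664]
orientation: [-0.385, 3.117, -0.0]
ft_force: [0.1, -0.2, -2.3]
width: 0.0203
finger_force: 108.5
time_s: 5.8
ee_pos: [0.3985, -0.0446, 0.0646]
orientation: [0.385, -3.118, -0.0]
ft_force: [0.0, 0.1, -1.7]
width: 0.0203
finger_force: 108.5
```

View pics/s3c.png

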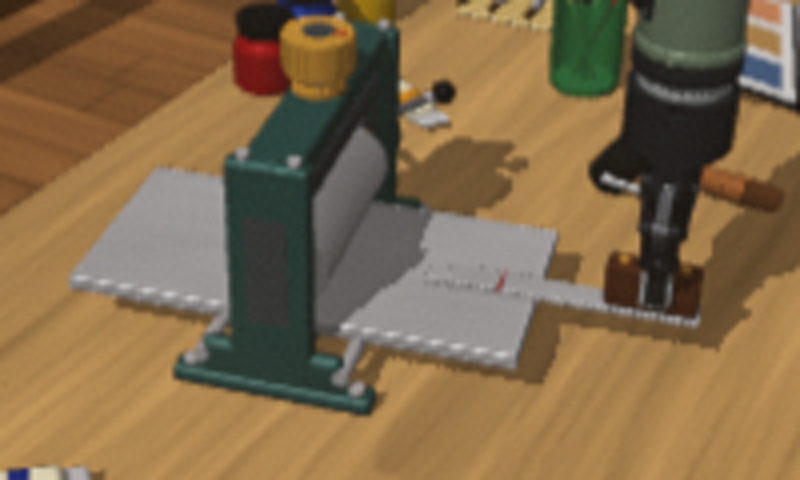

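The crop shows the blade just above the bed and pointing under the roller, with its red line at (500,282) and its tip at (425,272). I'll go down the last millimetre by force.

```bash
for i in 1; do
python3 -m creep '[{"gripper":0.01,"travel":[0,0,0.001],"twist":0},{"gripper":0.01,"travel":[0,0,0],"twist":0},{"gripper":0.01,"travel":[0,0,0],"twist":0}]'
python3 -m creep '[{"gripper":0.01,"travel":[0,0,0.0007],"twist":0},{"gripper":0.01,"travel":[0,0,0],"twist":0},{"gripper":0.01,"travel":[0,0,0],"twist":0}]'
python3 -m creep '[{"gripper":0.01,"travel":[0,0,0.0007],"twist":0},{"gripper":0.01,"travel":[0,0,0],"twist":0},{"gripper":0.01,"travel":[0,0,0],"twist":0}]'
done | egrep 'pos|force|ori'
```

```text
ee_pos: [0.3988, -0.0446, 0.0637]
orientation: [-0.385, 3.117, -0.0]
ft_force: [0.5, -0.2, 0.1]
finger_force: 108.8
ee_pos: [0.3987, -0.0447, 0.0633]
orientation: [-0.385, 3.117, -0.0]
ft_force: [-2.6, -0.6, 4.4]
finger_force: 109.5
ee_pos: [0.3987, -0.0447, 0.0628]
orientation: [-0.385, 3.117, -0.0]
ft_force: [-3.5, -0.9, 9.1]
finger_force: 110.1
```

```bash
python3 -m creep '[{"gripper":0.01,"travel":[0,0,-0.001],"twist":0},{"gripper":0.01,"travel":[-0.01,0,0],"twist":0},{"gripper":0.01,"travel":[-0.01,0,0],"twist":0},{"gripper":0.01,"travel":[-0.01,0,0],"twist":0},{"gripper":0.01,"travel":[-0.01,0,0],"twist":0},{"gripper":0.01,"travel":[-0.01,0,0],"twist":0},{"gripper":0.01,"travel":[-0.01,0,0],"twist":0}]' | egrep 'pos|force|ori'
python3 -m creep '[{"gripper":0.01,"travel":[-0.008,0,0],"twist":0},{"gripper":0.01,"travel":[-0.008,0,0],"twist":0},{"gripper":0.01,"travel":[-0.008,0,0],"twist":0},{"gripper":0.01,"travel":[-0.008,0,0],"twist":0}]' | egrep 'pos|force|ori'
```

```text
ee_pos: [0.4574, -0.0298, 0.0636]
orientation: [0.385, -3.117, 0.0]
ft_force: [-4.9, -0.5, 9.4]
finger_force: 110.0
ee_pos: [0.4883, -0.022, 0.0636]
orientation: [0.385, -3.117, 0.0]
ft_force: [-4.2, -1.2, 9.3]
finger_force: 110.1
```

```bash
python3 -m creep '[{"gripper":0.01,"travel":[-0.008,0,-0.0006],"twist":0},{"gripper":0.01,"travel":[-0.01,0,0],"twist":0},{"gripper":0.01,"travel":[-0.01,0,0],"twist":0},{"gripper":0.01,"travel":[-0.01,0,0],"twist":0}]' | egrep 'pos|force|ori'
python3 -m creep '[{"gripper":0.01,"travel":[-0.01,0,0],"twist":0},{"gripper":0.01,"travel":[-0.01,0,0],"twist":0},{"gripper":0.01,"travel":[-0.01,0,0],"twist":0},{"gripper":0.01,"travel":[0,0,0],"twist":0},{"gripper":0.01,"travel":[0,0,0],"twist":0},{"gripper":0.01,"travel":[0,0,0],"twist":0}]' | egrep 'pos|force|ori'
python3 - <<'E'
from h import *
_,im=shot("side","s4.png"); _,b=shot("scene","c4.png"); cv2.imwrite("pics/m4.png",np.vstack([cv2.resize(x[:,:,::-1],(500,300),interpolation=2) for x in(im[150:270,220:420],b[170:290,240:440])]))
E
```

```text
ee_pos: [0.5257, -0.0126, 0.0637]
orientation: [0.385, -3.118, -0.0]
ft_force: [-1.7, -0.7, 3.0]
finger_force: 109.4
ee_pos: [0.554, -0.0056, 0.0637]
orientation: [-0.385, 3.117, 0.0]
ft_force: [0.6, -0.8, -0.7]
finger_force: 109.0
```

View pics/m4.png

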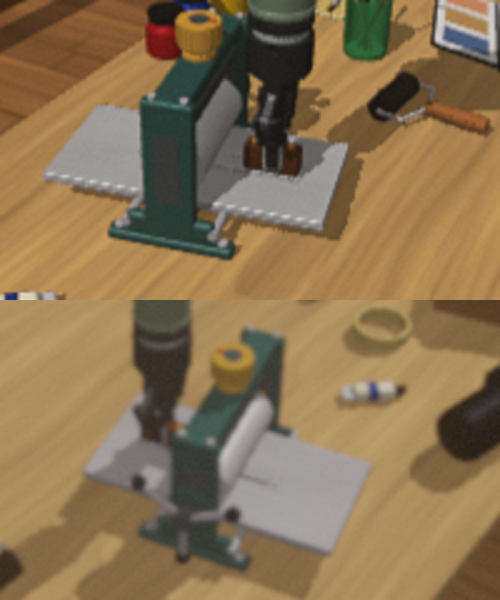

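The views show the gauge lying on the bed under the roller, with the tip out on the far side at about (275,484) in the lower half. I'll release it, rise, and go over to the knob.

```bash
python3 -m creep '[{"gripper":0.045,"travel":[0,0,0],"twist":0},{"gripper":0.045,"travel":[0,0,0],"twist":0},{"gripper":0.045,"travel":[0,0,0],"twist":0},{"gripper":0.05,"travel":[0,0,-0.01],"twist":0},{"gripper":0.06,"travel":[0,0,-0.03],"twist":0},{"gripper":0.085,"travel":[0,0,-0.04],"twist":0},{"gripper":0.085,"travel":[0,0,-0.04],"twist":0},{"gripper":0.085,"travel":[0,0,-0.04],"twist":0}]' | egrep 'pos|force|ori'
python3 -m creep '[{"gripper":0.085,"travel":[0,0,-0.04],"twist":0},{"gripper":0.085,"travel":[0,0,-0.02],"twist":0},{"gripper":0.085,"travel":[-0.02,0,0],"twist":0},{"gripper":0.085,"travel":[0,0,0],"twist":0},{"gripper":0.085,"travel":[0,0,0],"twist":0}]' | egrep 'pos|force|ori'
python3 - <<'E'
from h import *
shot("wrist","w5.png"); s=manip.observe(); R=Ro.from_rotvec(s["orientation"]).as_matrix()
print(s["q"].round(3), s["ee_pos"], (R.T@(np.array([.647,.0134,.208])-s["ee_pos"])).round(4))
E
```

```text
ee_pos: [0.5531, -0.0057, 0.2263]
orientation: [0.385, -3.118, 0.0]
ft_force: [1.6, -0.2, -1.1]
finger_force: 0.0
ee_pos: [0.5728, -0.0008, 0.284]
orientation: [0.385, -3.117, 0.0]
ft_force: [-0.6, -0.4, -0.4]
finger_force: 0.0
[-0.021  0.289  1.478 -0.     1.377 -1.838] [ 0.57217061 -0.00083851  0.28334299] [-0.0762 -0.0044  0.0752]
```

View pics/w5.png

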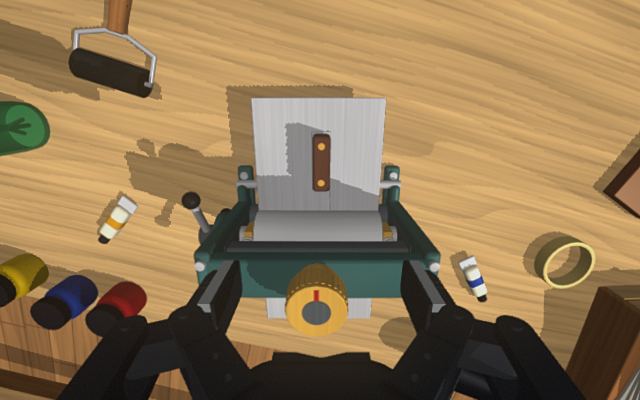

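The wrist view shows the knob's top centre at about (316,311), the gauge grip top running from (321,135) to (321,190) and squarely aligned, and the roller at row 225.

Run:
```python
from h import *
C=cam("wrist"); s=manip.observe(); R=Ro.from_rotvec(s["orientation"]).as_matrix()
k=onz(C,316,311,.237); g=onz(C,321,162.5,.092)
print("knob",k,(R.T@(k-s["ee_pos"])).round(4)); print("grip",g,"tip~",g[:2]+.165*np.array([.971,.238]))
```

```text
knob [0.64250716 0.01250472 0.237     ] [-0.0716 -0.0042  0.0462]
grip [ 0.55078083 -0.00625994  0.092     ] tip~ [0.71099583 0.03301006]
```

```bash
python3 -m creep '[{"gripper":0.085,"travel":[-0.037,-0.004,0],"twist":0},{"gripper":0.085,"travel":[-0.037,0,0],"twist":0},{"gripper":0.085,"travel":[0,0,0.025],"twist":0},{"gripper":0.085,"travel":[0,0,0.025],"twist":0},{"gripper":0.085,"travel":[0,0,0.025],"twist":0},{"gripper":0.04,"travel":[0,0,0],"twist":0},{"gripper":0.04,"travel":[0,0,0],"twist":0},{"gripper":0.04,"travel":[0,0,0],"twist":0}]' 40 | egrep 'pos|force|ori|width'
python3 -m creep '[{"gripper":0.04,"travel":[0,0,0],"twist":0},{"gripper":0.04,"travel":[0,0,0],"twist":0},{"gripper":0.04,"travel":[0,0,0],"twist":0}]' 50 | egrep 'pos|force|ori|width'
```

```text
ee_pos: [0.6459, 0.0134, 0.2101]
orientation: [-0.384, 3.117, 0.001]
ft_force: [-7.4, 13.3, 12.3]
width: 0.0513
finger_force: 23.2
ee_pos: [0.6459, 0.0135, 0.2104]
orientation: [-0.385, 3.116, 0.0]
ft_force: [-1.1, 1.2, 2.4]
width: 0.0505
finger_force: 55.5
```

Gripped. Now I'll turn it 2.0 rad clockwise.

```bash
python3 -m creep '[{"gripper":0.04,"travel":[0,0,0],"twist":0.12},{"gripper":0.04,"travel":[0,0,0],"twist":0.12},{"gripper":0.04,"travel":[0,0,0],"twist":0.12},{"gripper":0.04,"travel":[0,0,0],"twist":0.12},{"gripper":0.04,"travel":[0,0,0],"twist":0.12},{"gripper":0.04,"travel":[0,0,0],"twist":0.12},{"gripper":0.04,"travel":[0,0,0],"twist":0.12},{"gripper":0.04,"travel":[0,0,0],"twist":0.12}]' | egrep 'pos|force|ori|width'
python3 -m creep '[{"gripper":0.04,"travel":[0,0,0],"twist":0.12},{"gripper":0.04,"travel":[0,0,0],"twist":0.12},{"gripper":0.04,"travel":[0,0,0],"twist":0.12},{"gripper":0.04,"travel":[0,0,0],"twist":0.12},{"gripper":0.04,"travel":[0,0,0],"twist":0.12},{"gripper":0.04,"travel":[0,0,0],"twist":0.12},{"gripper":0.04,"travel":[0,0,0],"twist":0.12},{"gripper":0.04,"travel":[0,0,0],"twist":0.12}]' | egrep 'pos|force|ori|width'
python3 -m creep '[{"gripper":0.04,"travel":[0,0,0],"twist":0.08},{"gripper":0.04,"travel":[0,0,0],"twist":0},{"gripper":0.04,"travel":[0,0,0],"twist":0}]' | egrep 'pos|force|ori|width'
python3 - <<'E'
from h import *
print(manip.observe()["q"].round(3),manip.observe()["time_s"])
_,im=shot("side","s6.png")
a=cv2.imread("pics/s4.png")[150:270,270:370]; b=im[150:270,270:370,::-1]
cv2.imwrite("pics/m6.png",np.hstack([cv2.resize(x,(400,480),interpolation=2) for x in(a,b)]))
E
```

```text
ee_pos: [0.6462, 0.0145, 0.2104]
orientation: [1.106, 2.939, 0.004]
ft_force: [-1.2, 4.0, 1.6]
width: 0.0505
finger_force: 55.9
ee_pos: [0.6472, 0.0149, 0.2104]
orientation: [2.339, 2.097, 0.008]
ft_force: [2.2, 5.1, 0.0]
width: 0.0507
finger_force: 55.7
ee_pos: [0.6473, 0.0149, 0.2104]
orientation: [2.416, 2.008, 0.009]
ft_force: [2.0, 4.2, 0.2]
width: 0.0506
finger_force: 55.8
[0.004 0.444 1.423 0.003 1.27  0.187] 12.0833
```

View pics/m6.png

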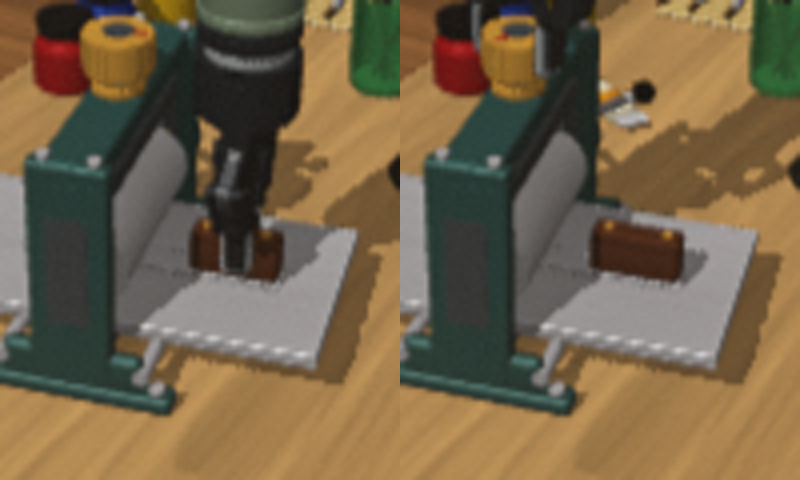

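The right half shows the roller lowered a little, the grip lying free on the bed at about (638,250), and the knob in the fingers. I'll release it and go to the gauge for a tug.

```bash
python3 -m creep '[{"gripper":0.085,"travel":[0,0,0],"twist":0},{"gripper":0.085,"travel":[0,0,0],"twist":0},{"gripper":0.085,"travel":[0,0,0],"twist":0},{"gripper":0.085,"travel":[0,0,-0.035],"twist":0},{"gripper":0.085,"travel":[0,0,-0.04],"twist":-0.08},{"gripper":0.085,"travel":[0,0,0],"twist":-0.12},{"gripper":0.085,"travel":[0,0,0],"twist":-0.12},{"gripper":0.085,"travel":[0,0,0],"twist":-0.12}]' >/dev/null
python3 -m creep '[{"gripper":0.085,"travel":[0,0,0],"twist":-0.12},{"gripper":0.085,"travel":[0,0,0],"twist":-0.12},{"gripper":0.085,"travel":[0,0,0],"twist":-0.12},{"gripper":0.085,"travel":[0,0,0],"twist":-0.12},{"gripper":0.085,"travel":[0,0,0],"twist":-0.12},{"gripper":0.085,"travel":[0,0,0],"twist":-0.12},{"gripper":0.085,"travel":[0,0,0],"twist":-0.12},{"gripper":0.085,"travel":[0,0,0],"twist":-0.12}]' >/dev/null
python3 -m creep '[{"gripper":0.06,"travel":[0,0,0],"twist":-0.12},{"gripper":0.06,"travel":[0,0,0],"twist":-0.12},{"gripper":0.06,"travel":[0,0,0],"twist":-0.12},{"gripper":0.06,"travel":[0,0,0],"twist":-0.12},{"gripper":0.06,"travel":[0,0,0],"twist":-0.12},{"gripper":0.06,"travel":[0.035,0.001,0],"twist":0},{"gripper":0.06,"travel":[0.035,0.001,0],"twist":0},{"gripper":0.06,"travel":[0.028,0.001,0],"twist":0}]'
python3 -c "
from h import *
s=manip.observe(); print(s['q'].round(3)); R=Ro.from_rotvec(s['orientation']).as_matrix()
print((R.T@(np.array([.5525,-.006,.0637])-s['ee_pos'])).round(4),np.degrees(np.arctan2(-R[1,0],-R[0,0])))"
```

```text
time_s: 14.13
ee_pos: [0.5482, -0.0083, 0.2837]
orientation: [0.385, -3.117, 0.001]
ft_force: [-0.4, 0.8, -0.1]
width: 0.0602
finger_force: 0.0
[-3.600e-02  2.490e-01  1.532e+00 -1.000e-03  1.361e+00 -1.852e+00]
[-0.0049  0.0013  0.22  ] 14.070914369932549
```

```bash
python3 -m creep '[{"gripper":0.06,"travel":[-0.005,0.001,0.038],"twist":0},{"gripper":0.06,"travel":[0,0,0.04],"twist":0},{"gripper":0.06,"travel":[0,0,0.04],"twist":0},{"gripper":0.05,"travel":[0,0,0.04],"twist":0},{"gripper":0.045,"travel":[0,0,0.04],"twist":0},{"gripper":0.04,"travel":[0,0,0.02],"twist":0},{"gripper":0.04,"travel":[0,0,0],"twist":0},{"gripper":0.04,"travel":[0,0,0],"twist":0}]' 40
python3 -m creep '[{"gripper":0.01,"travel":[0,0,0],"twist":0},{"gripper":0.01,"travel":[0,0,0],"twist":0},{"gripper":0.01,"travel":[0,0,0],"twist":0},{"gripper":0.01,"travel":[0,0,0],"twist":0},{"gripper":0.01,"travel":[0,0,0],"twist":0}]' 50
python3 -m creep '[{"gripper":0.01,"travel":[0.001,0,0],"twist":0},{"gripper":0.01,"travel":[0.001,0,0],"twist":0},{"gripper":0.01,"travel":[0.001,0,0],"twist":0}]'|grep -E 'pos|ft_'
python3 -m creep '[{"gripper":0.01,"travel":[0.001,0,0],"twist":0},{"gripper":0.01,"travel":[0.001,0,0],"twist":0}]'|grep -E 'pos|ft_'
```

```text
time_s: 14.8
ee_pos: [0.5547, -0.0057, 0.0657]
orientation: [0.385, -3.117, 0.0]
ft_force: [0.0, 0.4, 1.3]
width: 0.0398
finger_force: 0.0
time_s: 15.22
ee_pos: [0.5566, -0.0056, 0.0683]
orientation: [-0.384, 3.113, -0.002]
ft_force: [0.4, -0.7, 7.7]
width: 0.021
finger_force: 50.8
ee_pos: [0.5547, -0.0061, 0.0683]
ft_force: [2.8, 1.6, 5.3]
ee_pos: [0.5528, -0.0066, 0.0683]
ft_force: [2.5, 0.7, 5.8]
```

```bash
python3 -m creep '[{"gripper":0.01,"travel":[0,0,-0.0009],"twist":0},{"gripper":0.01,"travel":[0,0,0],"twist":0}]'|grep -E 'pos|ft_'
python3 -m creep '[{"gripper":0.01,"travel":[0.001,0,0],"twist":0},{"gripper":0.01,"travel":[0.001,0,0],"twist":0}]'|grep -E 'pos|ft_'
python3 -m creep '[{"gripper":0.01,"travel":[0.001,0,0],"twist":0},{"gripper":0.01,"travel":[0.001,0,0],"twist":0}]'|grep -E 'pos|ft_'
```

```text
ee_pos: [0.5511, -0.0067, 0.0683]
ft_force: [-0.5, -1.0, 7.7]
ee_pos: [0.55, -0.007, 0.0683]
ft_force: [2.7, 0.1, 5.5]
ee_pos: [0.5481, -0.0075, 0.0683]
ft_force: [3.0, 1.0, 4.5]
```

```bash
python3 -m creep '[{"gripper":0.01,"travel":[0,0,-0.0013],"twist":0},{"gripper":0.01,"travel":[0,0,0],"twist":0}]'|grep -E 'pos|ft_'
python3 -m creep '[{"gripper":0.01,"travel":[-0.002,0,0],"twist":0},{"gripper":0.01,"travel":[-0.002,0,0],"twist":0},{"gripper":0.01,"travel":[-0.002,0,0],"twist":0}]'|grep -E 'pos|ft_'
python3 -m creep '[{"gripper":0.01,"travel":[0.001,0,0],"twist":0},{"gripper":0.01,"travel":[0.001,0,0],"twist":0},{"gripper":0.01,"travel":[0.001,0,0],"twist":0}]'|grep -E 'pos|ft_'
```

```text
ee_pos: [0.5458, -0.0076, 0.0683]
ft_force: [-0.2, 0.1, 3.1]
ee_pos: [0.5509, -0.0063, 0.0683]
ft_force: [-2.5, -1.0, 6.3]
ee_pos: [0.5496, -0.0068, 0.0683]
ft_force: [2.2, -0.9, 3.1]
```

```bash
python3 -m creep '[{"gripper":0.01,"travel":[-0.003,0,-0.0005],"twist":0},{"gripper":0.01,"travel":[-0.004,0,0],"twist":0},{"gripper":0.045,"travel":[0,0,0],"twist":0},{"gripper":0.045,"travel":[0,0,0],"twist":0},{"gripper":0.045,"travel":[0,0,0],"twist":0},{"gripper":0.05,"travel":[0,0,-0.01],"twist":0},{"gripper":0.085,"travel":[0,0,-0.04],"twist":0},{"gripper":0.085,"travel":[0,0,-0.04],"twist":0}]'|grep -E 'pos|ft_'
python3 -m creep '[{"gripper":0.085,"travel":[0,0,-0.04],"twist":0},{"gripper":0.085,"travel":[0,0,-0.04],"twist":0},{"gripper":0.085,"travel":[0,0,-0.04],"twist":0},{"gripper":0.085,"travel":[0,0,-0.007],"twist":0},{"gripper":0.085,"travel":[0,0,0],"twist":0},{"gripper":0.085,"travel":[0,0,0],"twist":0}]'|grep -E 'time|pos|ft_'
python3 -c "
from h import *
s=manip.observe(); R=Ro.from_rotvec(s['orientation']).as_matrix()
print((R.T@(np.array([.6465,.0142,.209])-s['ee_pos'])).round(4))"
```

```text
ee_pos: [0.5541, -0.0051, 0.1583]
ft_force: [1.3, -0.8, 0.2]
time_s: 17.97
ee_pos: [0.5551, -0.0052, 0.2855]
ft_force: [-0.6, 0.4, -1.0]
[-0.0934 -0.0034  0.0764]
```

```bash
python3 -m creep '[{"gripper":0.085,"travel":[-0.035,-0.003,0],"twist":0},{"gripper":0.085,"travel":[-0.035,0,0],"twist":0},{"gripper":0.085,"travel":[-0.023,0,0],"twist":0},{"gripper":0.085,"travel":[0,0,0.025],"twist":0},{"gripper":0.085,"travel":[0,0,0.025],"twist":0},{"gripper":0.085,"travel":[0,0,0.025],"twist":0},{"gripper":0.04,"travel":[0,0,0],"twist":0},{"gripper":0.04,"travel":[0,0,0],"twist":0}]' 50|grep -E 'pos|ft_|width'
python3 -m creep '[{"gripper":0.04,"travel":[0,0,0],"twist":0},{"gripper":0.04,"travel":[0,0,0],"twist":0},{"gripper":0.04,"travel":[0,0,0],"twist":0},{"gripper":0.04,"travel":[0,0,0],"twist":0}]'|grep -E 'pos|ft_|width|ori'
python3 -m creep '[{"gripper":0.04,"travel":[0,0,0],"twist":0.12},{"gripper":0.04,"travel":[0,0,0],"twist":0.12},{"gripper":0.04,"travel":[0,0,0],"twist":0.12},{"gripper":0.04,"travel":[0,0,0],"twist":0.12},{"gripper":0.04,"travel":[0,0,0],"twist":0.12},{"gripper":0.04,"travel":[0,0,0],"twist":0.12},{"gripper":0.04,"travel":[0,0,0],"twist":0.12},{"gripper":0.04,"travel":[0,0,0],"twist":0.06}]'|grep -E 'pos|ft_|ori'
python3 -m creep '[{"gripper":0.04,"travel":[0,0,0],"twist":0},{"gripper":0.04,"travel":[0,0,0],"twist":0},{"gripper":0.085,"travel":[0,0,0],"twist":0},{"gripper":0.085,"travel":[0,0,0],"twist":0},{"gripper":0.085,"travel":[0,0,0],"twist":0},{"gripper":0.085,"travel":[0,0,-0.035],"twist":0},{"gripper":0.085,"travel":[0,0,-0.04],"twist":-0.06},{"gripper":0.06,"travel":[0,0,0],"twist":-0.12}]'|grep -E 'pos|ft_|width|ori'
python3 -m creep '[{"gripper":0.06,"travel":[0,0,0],"twist":-0.12},{"gripper":0.06,"travel":[0,0,0],"twist":-0.12},{"gripper":0.06,"travel":[0,0,0],"twist":-0.12},{"gripper":0.06,"travel":[0,0,0],"twist":-0.12},{"gripper":0.06,"travel":[0,0,0],"twist":-0.12},{"gripper":0.06,"travel":[0,0,0],"twist":-0.12}]'>/dev/null
python3 -m creep '[{"gripper":0.06,"travel":[0.035,0.003,0],"twist":0},{"gripper":0.06,"travel":[0.035,0,0],"twist":0},{"gripper":0.06,"travel":[0.023,0,0],"twist":0},{"gripper":0.06,"travel":[0,0,0],"twist":0}]'
python3 -c "
from h import *
s=manip.observe(); R=Ro.from_rotvec(s['orientation']).as_matrix()
print((R.T@(np.array([.555,-.0053,.0683])-s['ee_pos'])).round(4),np.degrees(np.arctan2(-R[1,0],-R[0,0])))"
```

```text
ee_pos: [0.6449, 0.0145, 0.2073]
ft_force: [0.3, 0.6, 1.3]
width: 0.0634
ee_pos: [0.6468, 0.0137, 0.211]
orientation: [-0.384, 3.117, -0.002]
ft_force: [-0.8, -4.4, -4.5]
width: 0.0507
ee_pos: [0.6468, 0.0139, 0.211]
orientation: [1.016, 2.971, -0.001]
ft_force: [1.3, -2.8, -4.4]
ee_pos: [0.6498, 0.0152, 0.295]
orientation: [0.727, 3.04, 0.008]
ft_force: [0.8, 0.2, 1.0]
width: 0.0748
time_s: 21.13
ee_pos: [0.5518, -0.0054, 0.2871]
orientation: [0.385, -3.117, -0.001]
ft_force: [-0.1, 0.1, -0.7]
width: 0.0601
finger_force: 0.0
[-0.0032 -0.0008  0.2188] 14.074483105508328
```

```bash
python3 -m creep '[{"gripper":0.06,"travel":[-0.003,-0.001,0.038],"twist":0},{"gripper":0.06,"travel":[0,0,0.04],"twist":0},{"gripper":0.06,"travel":[0,0,0.04],"twist":0},{"gripper":0.05,"travel":[0,0,0.04],"twist":0},{"gripper":0.045,"travel":[0,0,0.04],"twist":0},{"gripper":0.04,"travel":[0,0,0.02],"twist":0},{"gripper":0.04,"travel":[0,0,0],"twist":0},{"gripper":0.04,"travel":[0,0,0],"twist":0}]' 40|grep -E 'pos|ft_'
python3 -m creep '[{"gripper":0.01,"travel":[0,0,0],"twist":0},{"gripper":0.01,"travel":[0,0,0],"twist":0},{"gripper":0.01,"travel":[0,0,0],"twist":0},{"gripper":0.01,"travel":[0,0,0],"twist":0},{"gripper":0.01,"travel":[0,0,0],"twist":0}]' 50|grep -E 'pos|ft_'
python3 -m creep '[{"gripper":0.01,"travel":[0,0,-0.0022],"twist":0},{"gripper":0.01,"travel":[0,0,0],"twist":0}]'|grep -E 'pos|ft_'
python3 -m creep '[{"gripper":0.01,"travel":[0.001,0,0],"twist":0},{"gripper":0.01,"travel":[0.001,0,0],"twist":0}]'|grep -E 'pos|ft_'
python3 -m creep '[{"gripper":0.01,"travel":[0.001,0,0],"twist":0},{"gripper":0.01,"travel":[0.001,0,0],"twist":0}]'|grep -E 'pos|ft_'
```

```text
ee_pos: [0.5595, -0.0051, 0.0674]
ft_force: [-0.5, 0.2, 0.5]
ee_pos: [0.5609, -0.005, 0.0701]
ft_force: [-0.2, 2.5, 6.5]
ee_pos: [0.5606, -0.005, 0.0704]
ft_force: [4.4, 3.3, -7.9]
ee_pos: [0.559, -0.0056, 0.0701]
ft_force: [5.1, 2.2, -5.6]
ee_pos: [0.5571, -0.0062, 0.0701]
ft_force: [6.0, 1.8, -5.6]
```

```bash
python3 -m creep '[{"gripper":0.01,"travel":[0.001,0,0.001],"twist":0},{"gripper":0.01,"travel":[0.001,0,0],"twist":0}]'|grep -E 'pos|ft_'
python3 -m creep '[{"gripper":0.01,"travel":[0.001,0,0],"twist":0}]'|grep -E 'pos|ft_'
python3 -m creep '[{"gripper":0.01,"travel":[0.001,0,0],"twist":0}]'|grep -E 'pos|ft_'
python3 -m creep '[{"gripper":0.01,"travel":[0.001,0,0],"twist":0}]'|grep -E 'pos|ft_'
```

```text
ee_pos: [0.5564, -0.0065, 0.0701]
ft_force: [6.8, 2.6, -2.2]
ee_pos: [0.5556, -0.0068, 0.0701]
ft_force: [6.5, 1.7, -2.9]
ee_pos: [0.5546, -0.0071, 0.0701]
ft_force: [7.4, 2.1, -3.7]
ee_pos: [0.5537, -0.0074, 0.0701]
ft_force: [7.5, 2.5, -3.5]
```

```bash
python3 -m creep '[{"gripper":0.01,"travel":[0.001,0,0.0008],"twist":0},{"gripper":0.01,"travel":[0.001,0,0],"twist":0}]'|grep -E 'ft_'
for i in 1; do
python3 -m creep '[{"gripper":0.01,"travel":[0.001,0,0],"twist":0}]'
python3 -m creep '[{"gripper":0.01,"travel":[0.001,0,0],"twist":0}]'
python3 -m creep '[{"gripper":0.01,"travel":[0.001,0,0],"twist":0}]'
python3 -m creep '[{"gripper":0.01,"travel":[0.001,0,0],"twist":0}]'
python3 -m creep '[{"gripper":0.01,"travel":[0.001,0,0],"twist":0}]'
python3 -m creep '[{"gripper":0.01,"travel":[0.001,0,0],"twist":0}]'
done|grep -E 'ft_|pos'
```

```text
ft_force: [7.7, 2.6, 0.2]
ee_pos: [0.5519, -0.008, 0.0701]
ft_force: [7.7, 2.0, 0.0]
ee_pos: [0.551, -0.0083, 0.0701]
ft_force: [8.7, 2.9, 0.2]
ee_pos: [0.55, -0.0086, 0.0701]
ft_force: [8.3, 2.1, 0.4]
ee_pos: [0.549, -0.0089, 0.0701]
ft_force: [7.9, 1.6, 0.2]
ee_pos: [0.5481, -0.0092, 0.0701]
ft_force: [7.5, 1.4, -0.3]
ee_pos: [0.5471, -0.0094, 0.0701]
ft_force: [7.5, 2.3, 0.8]
```

With no vertical load the drag averages about 8.2 N, which is on target. I'll release, rise clear and check.

```bash
python3 -m creep '[{"gripper":0.01,"travel":[-0.0005,0,0],"twist":0},{"gripper":0.045,"travel":[0,0,0],"twist":0},{"gripper":0.05,"travel":[0,0,0],"twist":0},{"gripper":0.05,"travel":[0,0,0],"twist":0},{"gripper":0.05,"travel":[0,0,-0.01],"twist":0},{"gripper":0.06,"travel":[0,0,-0.03],"twist":0},{"gripper":0.06,"travel":[0,0,-0.04],"twist":0},{"gripper":0.06,"travel":[0,0,-0.04],"twist":0}]'|grep -E 'pos|ft_|finger'
python3 -m creep '[{"gripper":0.06,"travel":[0,0,-0.04],"twist":0},{"gripper":0.06,"travel":[0,0,-0.04],"twist":0},{"gripper":0.06,"travel":[0,0,-0.02],"twist":0},{"gripper":0.06,"travel":[0,0,0],"twist":0},{"gripper":0.06,"travel":[0,0,0],"twist":0},{"gripper":0.06,"travel":[0,0,0],"twist":0}]'
python3 - <<'E'
from h import *
_,im=shot("side","s9.png"); _,b=shot("scene","c9.png"); cv2.imwrite("pics/m9.png",np.vstack([cv2.resize(x[:,:,::-1],(500,300),interpolation=2) for x in(im[150:270,220:420],b[170:290,240:440])]))
E
```

```text
ee_pos: [0.5417, -0.0095, 0.1892]
ft_force: [1.5, -1.0, 0.5]
finger_force: 0.0
time_s: 24.97
ee_pos: [0.5419, -0.0095, 0.2872]
orientation: [0.385, -3.116, -0.0]
ft_force: [-0.2, -0.2, 1.1]
width: 0.0598
finger_force: 0.0
```

View pics/m9.png

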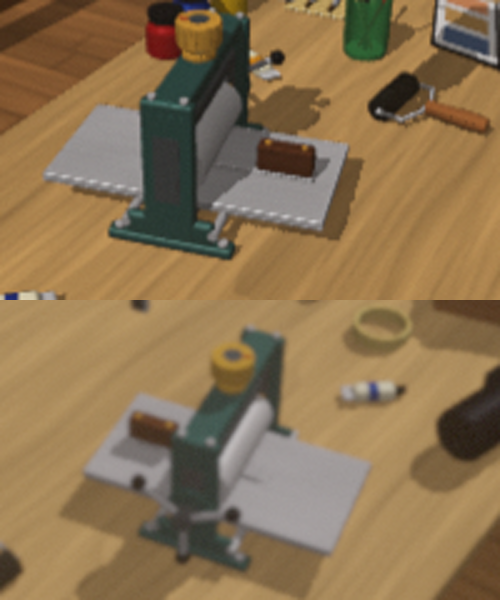

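The gauge lies flat on the bed, with the grip at (287,157) in the upper half and the tip out beyond the roller at about (262,481) in the lower half. Nothing else has moved, and the gripper is clear.

```bash
python3 -c "
from rig import manip
print(manip.hand_in())"
```

```text
the job is handed in; nothing more can be done
None
```

The gauge lies flat and nipped under the roller, its tip about 55 mm beyond the centre line; it dragged at about 8.2 N on the last tug, nothing is held, the other things looked undisturbed in the last pictures, and the job was handed in at about 25 s (no verdict was returned).

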